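Wedge up the console trim panel and hold it

ROBOT

A 6-joint arm with a two-finger parallel gripper is mounted at the origin on the work surface. World frame = base frame: x ahead of the robot, y to its left, z up, the work surface at z = 0. Lengths are in m, angles in degrees, forces in N, time in s.
With the tool pointing down it reaches from about 0.25 to 0.725 m from the base axis. Payload 9.7 kg.
Tool frame: the origin (TCP) lies between the finger pads; the fingertips stand 11 mm ahead of it and the grasp point (between the pads) lies 8 mm behind it; z points along the fingers, y is the direction in which the jaws open and shut (so a half turn about z gives the same grasp; the last joint's range is limited). The gripper opens to 85 mm and grips with 20 to 120 N. Pads are 22 mm wide; open, the fingers measure 114 mm over their backs; the gripper's body (76 mm by 85 mm) begins 54 mm behind the grasp point. The pads swing forward as they close: fully open they stand 13 mm farther back than shut.
Start: joints at [65.489, 4.979, 10.078, 95.1, 0, 90], TCP at [0.228, 0.5, 0.242] pointing down, gripper open.
Joint ranges: [-179.16, 179.16], [-48.56, 103.87], [-65.8, 70.77], [-126.05, 130.52], [-82.76, 87.17], [-180, 180]. Speed limits (degrees/s): [127.2, 127.2, 147.25, 180, 180, 180].

INTERFACE

Orientations are given as [roll, pitch, yaw] about the fixed x, y, z axes, in that order (R = Rz(yaw) Ry(pitch) Rx(roll)).
In Python, from workcell import bot gives the robot as it stands.
- The arm moves only by the tool play_rows, never from a script. Its argument "targets" is a list of rows, each an object of numbers: "fingers": the gripper command: -1 is shut, 1 is fully open, values between are in proportion; "x", "y", "z": the shift along the tool's x, y, z in m; "wx", "wy", "wz": the turn, a rotation vector about the tool's x, y, z in degrees. In form: [{"fingers": .., "x": .., "y": .., "z": .., "wx": .., "wy": .., "wz": ..}, ...]. A call has 1 to 20 rows; each row is the pose to reach, as a shift and turn from the pose commanded when the call began, along the tool's axes at that moment; what a row does not reach only later rows make up. A row lasts 1/12 s, in which the tool goes at most 41.7 mm and 7.16 degrees, less where a joint would pass 70% of its speed; a pose out of reach is approached as far as the arm can. A call with a gripper value outside its range is refused whole. The fingers move at their own pace and stop on an object; "grip_force" is the grip in N (left out, the last holds). Time passes only in rows, so rows that repeat a pose let the fingers close. It gives the time, the measured TCP pose, the force and the opening at its end, in the units of the state.
- bot.get_obs(): the state, without advancing time (a new reading comes with each control period).
- bot.camera(name): name is "side" or "top"; returns (picture, depth): 480x640x3 uint8, blue, green, red; 480x640 float32, m along the optical axis (not along the pixel's ray), 0 where there is no reading.
- bot.get_calibration(name): a dict with "fx", "fy", "cx", "cy" (pixels), "camera_from_world" (4x4, takes a point from world to camera coordinates). Camera axes: x right, y down, z forward; pixel columns grow to the right and rows downward; lengths in m; the calibration is good to about 2 mm. A picture is of the moment at which its call begins. get_calibration takes no time and is no camera call.
- bot.job_done(): hands the job in, once; it reports no verdict.
Trained networks look in the newest picture that a camera, given by its name, has taken for a name from the list of things; names that differ only in an ending like _2 or _b are one class to them, and where a whole thing is asked for, a point or a joint stands for the part that bears it (a point fixed in the world has none). Each returns a list of dicts, best first, with "confidence" (0 to 1); they miss things now and then, are a little off and sometimes report something else, mostly with a low value. They report only what shows in the picture. A call takes as long as a camera call.
- bot.look_for(query, camera): "extent" ([left, top, right, bottom] in pixels, round what is visible of it).
- bot.outline_of(query, camera): "region" (480x640 bool, what is visible of it) and "extent" ([left, top, right, bottom] in pixels, round what is visible of it).
- bot.place_of(query, camera): "point" ([row, column] in pixels: a listed point, or the origin of a listed thing).
The state is a dict: "time": time; "q": joint angles; "qd": joint speeds; "joint_efforts": joint torques, N m; "ee_pos": TCP position; "tcp_rot": TCP orientation; "wrist_force": force on the tool from outside, world axes, zero at the start; "torque": the same for the moment, N m; "opening": finger opening in m.
Only numpy, scipy, OpenCV 4.12 (cv2) and the standard library are available. Lean on these libraries where they do the work, as an engineer would, in place of code of your own. Each camera call takes 0.05 s, during which the arm holds its last target.

TASK

The walnut trim panel of this car console has to be held slightly open so that a colleague can get at the catch under it. Pick up the orange wedge by its upright grip, lay it flat on the black ledge in front of the panel's free edge (marked by a yellow line) and push its thin end straight in under that edge until the edge has risen about 5 mm off the frame; more than 10 mm would crack the panel's rear tabs. Nothing but the wedge may push on the panel, the chrome dial must stay lying on it and everything else stay where it is; finish while still gripping the wedge in place, with the panel resting on it.

Things in the scene. Friction and masses are not known exactly. Their poses are not given: they have to be found in the camera images.
- console: black console frame, fixed. Origin on the table top (z = 0) right under the middle of the panel's free edge; +x is level and points inwards under the panel, square to the free edge: the push direction. At the free edge (x = 0) an open slot, 7 mm high and 140 mm wide (y -70 to +70 mm), lies between ledge and panel
- ledge (a point): middle of the front end of the flat black ledge, on its top, 10 mm over the table and 110 mm in front of the free edge (console x = -110 mm); axes as the console's. The ledge is 140 mm wide and runs level from here to the free edge and on as the floor under the panel to console x = 200 mm
- panel (a joint): opening angle of the walnut trim panel about its rear tabs, rad: 0 rests on the frame, grows as the free edge rises. The hinge line is 200 mm behind the free edge: 0.025 rad is 5 mm of lift there. Weight and springy tabs press the edge down with about 5 N; it sinks back when not held up
- panel_edge (a point): middle of the lower corner of the panel's free edge, 17 mm over the table at rest; rises with the panel. The panel is 200 mm deep, 200 mm wide, 14 mm thick, its top 31 mm over the table at rest; a yellow line on top marks this edge
- wedge_grip (a point): orange plastic wedge, about 90 g, 110 mm long, on its flat underside. Point: middle of its upright grip, 24 mm above the underside; +x points to the thin end, z up. The grip is 30 mm long (x), 30 mm wide (y), 48 mm high. Grip it across y
- wedge_nose (a point): middle of the wedge's thin end, on the underside, 95 mm ahead of the grip point. The ramp, 30 mm wide, grows evenly from 3 mm thick here to 22 mm thick 80 mm further back. It meets the panel edge (7 mm above the ledge) with the thin end 17 mm inside; each further 4.2 mm of push lifts the edge 1 mm
- dial_center (a point): chrome dial, a loose round knob 60 mm across and 22 mm high, lying on the panel some 125 mm in from the free edge; the point is its centre
- spacer_center (a point): blue plastic spacer block 60 x 36 x 45 mm without a taper, not used here; the point is its centre
- screwdriver: red-handled screwdriver lying on the table, bystander
- gearknob: black gear lever knob standing on the table, 54 mm across and 86 mm high, bystander; origin at the middle of its foot
- socket: steel socket, a ring 28 mm across and 35 mm high, standing on the table, bystander; origin at the middle of its foot

How it is judged:
By the outcome, as a careful person would: the job done as asked, in the order asked, and still so for the second after the job is handed in, while the arm keeps its last pose, push and grip.
It also fails if it takes over 38 s, if anything falls off the work surface, if the arm or the gripper's body presses on something with over 40 N, if the wrist force passes 120 N, or if a joint passes its speed limit or range.

## Working session

There is one attempt and no reset: what is moved stays moved. The work goes in short steps, Python scripts to look and compute and a tool call to move; the robot and the scene stay as the last step left them, time stands still between calls to the robot, and variables do not carry over. Pictures are saved under pics/ and viewed, and the job is handed in when it is done.

Besides the shell and the picture viewer there is one more tool, called after "Request:" by a JSON object that holds its "api" and its "payload", one argument or row to a line. play_rows: Moves the arm, as the interface text tells. Its arguments: {"type":"object","properties":{"targets":{"type":"array","items":{"type":"object","properties":{"fingers":{"type":"number"},"x":{"type":"number"},"y":{"type":"number"},"z":{"type":"number"},"wx":{"type":"number"},"wy":{"type":"number"},"wz":{"type":"number"}}}},"grip_force":{"type":"number"}},"required":["targets"]}

```bash
mkdir -p pics; cat > h.py <<'E'
import numpy as np, cv2
from workcell import bot
def w2p(c,p):
    K=bot.get_calibration(c);T=np.array(K["camera_from_world"]);q=T[:3,:3]@np.array(p)+T[:3,3]
    return np.array([K["fx"]*q[0]/q[2]+K["cx"],K["fy"]*q[1]/q[2]+K["cy"]])
def p2w(c,u,v,d):
    K=bot.get_calibration(c);T=np.array(K["camera_from_world"])
    q=np.array([(u-K["cx"])/K["fx"]*d,(v-K["cy"])/K["fy"]*d,d]);return T[:3,:3].T@(q-T[:3,3])
def pz(c,u,v,z):
    K=bot.get_calibration(c);T=np.array(K["camera_from_world"]);R=T[:3,:3]
    o=-R.T@T[:3,3];r=R.T@np.array([(u-K["cx"])/K["fx"],(v-K["cy"])/K["fy"],1]);return o+r*(z-o[2])/r[2]
E
python3 - <<'E'
from h import *
for c in("top","side"):
    im,d=bot.camera(c);cv2.imwrite(f"pics/{c}0.png",im);np.save(f"{c}0.npy",d)
    T=np.array(bot.get_calibration(c)["camera_from_world"]);print(c,(-T[:3,:3].T@T[:3,3]).round(3),T[2,:3].round(3))
for n,z in(("console",0),("ledge",.01),("panel_edge",.017),("wedge_grip",.024),("wedge_nose",0),("dial_center",.042),("spacer_center",.0225)):
  for c in("top","side"):
    for r in bot.place_of(n,c)[:2]:
        v,u=r["point"];print(n,c,round(r["confidence"],2),round(u),round(v),pz(c,u,v,z).round(4))
o=bot.get_obs();print(o["time"],o["ee_pos"],o["tcp_rot"])
E
```

```text
top [ 0.357 -0.03   1.342] [ 0.065 -0.018 -0.998]
side [ 0.294 -1.017  0.691] [ 0.131  0.836 -0.532]
console top 0.92 300 226 [0.467  0.0053 0.    ]
console side 0.7 328 232 [0.5169 0.1306 0.    ]
console side 0.66 317 259 [0.4687 0.0115 0.    ]
ledge top 0.76 257 210 [0.5067 0.1052 0.01  ]
ledge side 0.6 329 231 [0.5152 0.1183 0.01  ]
panel_edge top 0.68 297 229 [0.4585 0.012  0.017 ]
panel_edge side 0.88 310 253 [0.4519 0.013  0.017 ]
wedge_grip top 0.93 164 193 [0.549  0.3186 0.024 ]
wedge_grip side 0.97 328 191 [0.5471 0.3157 0.024 ]
wedge_nose top 0.92 180 229 [0.4665 0.2887 0.    ]
wedge_nose side 0.56 297 205 [0.4549 0.2902 0.    ]
dial_center top 0.8 348 245 [ 0.4173 -0.1059  0.042 ]
dial_center top 0.68 163 190 [0.5543 0.317  0.042 ]
dial_center side 0.63 297 275 [ 0.4062 -0.108   0.042 ]
spacer_center top 0.85 163 266 [0.3806 0.3212 0.0225]
spacer_center side 0.95 267 192 [0.3729 0.3305 0.0225]
0.8 [0.2281817  0.50044118 0.24230261] [1.79997320e+02 3.01255880e-04 1.55488145e+02]
```

View pics/top0.png

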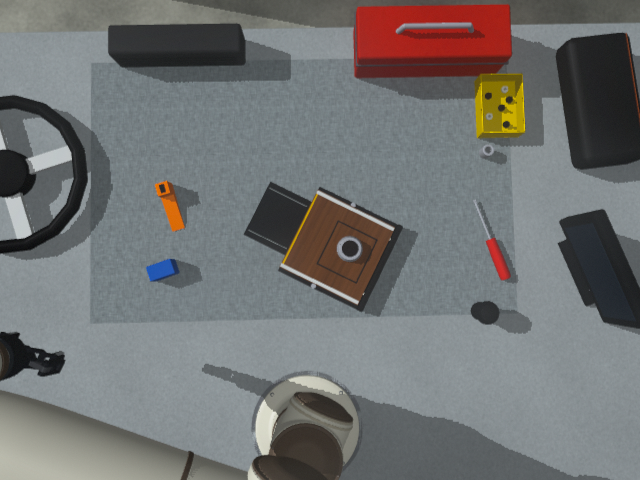

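View pics/side0.png

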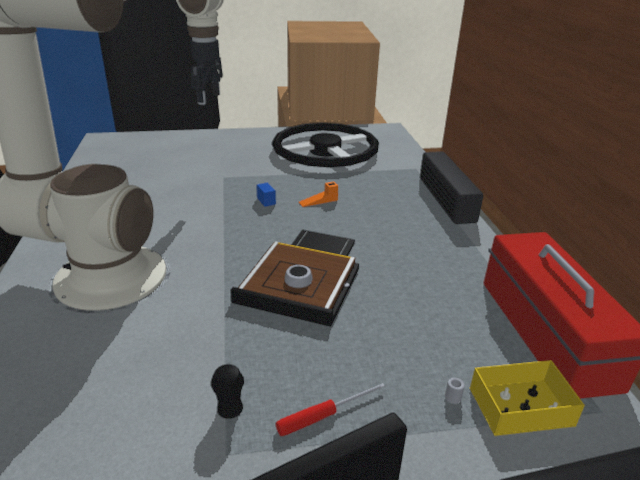

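The top view shows the wedge (grip at 164,188, thin end at 180,229) and the console, with its yellow line running from (320,190) to (282,268) and the ledge to its left. The side view agrees. Next I'll refine the positions.

```bash
python3 - <<'E'
from h import *
for c in("top","side"):
    im=cv2.imread(f"pics/{c}0.png");d=np.load(f"{c}0.npy");hsv=cv2.cvtColor(im,cv2.COLOR_BGR2HSV)
    H,S,V=cv2.split(hsv)
    for name,box in(("wedge",(140,170,200,240) if c=="top" else (290,175,350,215)),("yellow",(270,180,330,280) if c=="top" else (265,235,365,262))):
        x0,y0,x1,y1=box
        m=np.zeros(H.shape,bool);m[y0:y1,x0:x1]=True
        m&= ((H>=5)&(H<19)&(S>150)&(V>70)) if name=="wedge" else ((H>=19)&(H<32)&(S>120)&(V>110))
        vv,uu=np.nonzero(m)
        P=np.array([p2w(c,u,v,d[v,u]) for u,v in zip(uu,vv) if d[v,u]>0])
        print(c,name,len(P),P.min(0).round(3),P.max(0).round(3), np.median(P[:,2]).round(4))
        if name=="yellow":
            Q=np.array([pz(c,u,v,.031) for u,v in zip(uu,vv)])[:,:2].astype(np.float32)
            l=cv2.fitLine(Q,cv2.DIST_HUBER,0,.001,.001).ravel();s=(Q-l[2:])@l[:2]
            print("line ang",np.degrees(np.arctan2(l[1],l[0])),"ends",l[2:]+l[:2]*s.min(),l[2:]+l[:2]*s.max(),"len",np.ptp(s),"mid",l[2:]+l[:2]*(s.min()+s.max())/2)
        else:
            g=P[P[:,2]>.038];r=P[P[:,2]<.028]
            print("grip top",len(g),g.mean(0).round(4),"ramp",len(r),r.mean(0).round(4))
            Q=r[:,:2].astype(np.float32);l=cv2.fitLine(Q,cv2.DIST_HUBER,0,.001,.001).ravel();print("ramp yaw",np.degrees(np.arctan2(l[1],l[0])))
    b=(135,165,345,315) if c=="top" else(220,170,370,330)
    k=cv2.resize(im[b[1]:b[3],b[0]:b[2]],None,fx=3.6,fy=3.6,interpolation=cv2.INTER_CUBIC);cv2.imwrite(f"pics/{c}crop.png",k)
E
```

```text
top wedge 672 [ 0.464  0.278 -0.003] [0.582 0.333 0.056] 0.016
grip top 150 [0.5557 0.3146 0.0472] ramp 503 [0.5083 0.3018 0.0127]
ramp yaw 11.756095
top yellow 178 [ 0.381 -0.036  0.024] [0.539 0.047 0.038] 0.0308
line ang -27.28679 ends [0.38095698 0.04588597] [ 0.53913116 -0.03570763] len 0.17797917 mid [0.46004406 0.00508917]
side wedge 442 [ 0.462  0.276 -0.003] [0.572 0.33  0.05 ] 0.0144
grip top 67 [0.5529 0.3084 0.0449] ramp 336 [0.5209 0.2991 0.0113]
ramp yaw 11.181587
side yellow 143 [ 0.379 -0.036  0.027] [0.535 0.045 0.034] 0.0306
line ang -27.392822 ends [0.37944487 0.04354025] [ 0.5343765  -0.03674408] len 0.17449754 mid [0.4569107  0.00339808]
```

View pics/topcrop.png

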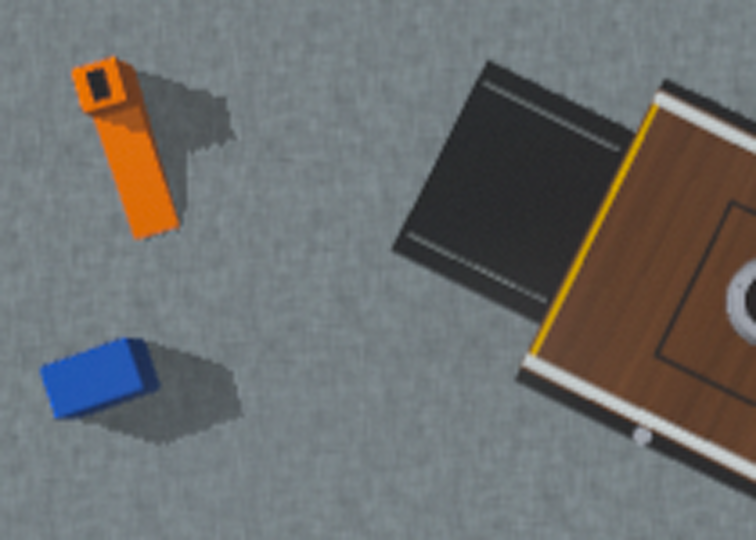

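View pics/sidecrop.png

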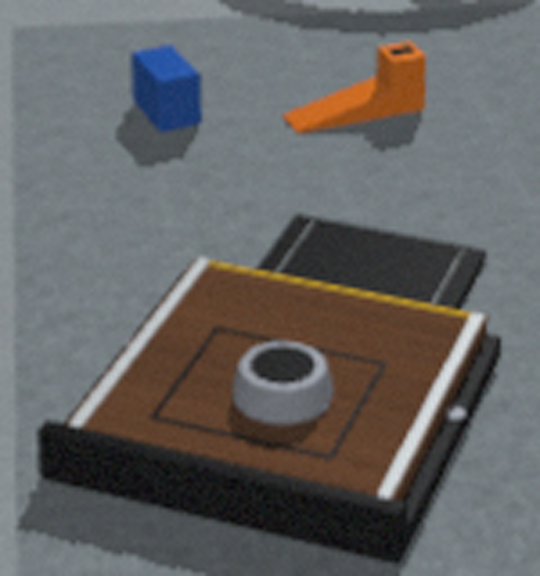

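```bash
cat > fit.py <<'E'
from h import *
from scipy.optimize import minimize
G=[(a,b,z) for a in(-.015,.015) for b in(-.015,.015) for z in(0,.048)]
R=[(.015,b,z) for b in(-.015,.015) for z in(0,.022)]+[(.095,b,z) for b in(-.015,.015) for z in(0,.003)]
def sil(c,x,y,yaw,box,S,dz=0):
    ca,sa=np.cos(yaw),np.sin(yaw);m=np.zeros(((box[3]-box[1])*S,(box[2]-box[0])*S),np.uint8)
    for B in(G,R):
        p=np.array([w2p(c,(x+a*ca-b*sa,y+a*sa+b*ca,z+dz)) for a,b,z in B])
        p=((p+.5-np.array(box[:2]))*S-.5)
        cv2.fillConvexPoly(m,cv2.convexHull((p*16).round().astype(np.int32)),255,shift=4)
    return m>0
def meas(c,im,box,S):
    k=cv2.resize(im[box[1]:box[3],box[0]:box[2]],None,fx=S,fy=S,interpolation=cv2.INTER_LINEAR)
    H,Sa,V=cv2.split(cv2.cvtColor(k,cv2.COLOR_BGR2HSV));m=((H>=4)&(H<20)&(Sa>140)&(V>50)).astype(np.uint8)
    return cv2.morphologyEx(m,cv2.MORPH_CLOSE,np.ones((S*5,S*5),np.uint8))>0
def fit(ims,boxes,x0,dz=0,S=6):
    M={c:meas(c,ims[c],boxes[c],S) for c in ims}
    def f(p,cs):
        t=0
        for c in cs:
            s=sil(c,p[0],p[1],p[2],boxes[c],S,dz);t+=(s^M[c]).sum()/M[c].sum()
        return t
    for cs in [[c] for c in ims]+[list(ims)]:
        r=minimize(f,x0,args=(cs,),method="Nelder-Mead",options=dict(initial_simplex=np.array(x0)+np.array([[0,0,0],[.008,0,0],[0,.008,0],[0,0,.08]]),maxiter=150))
        print(cs,r.x[:2].round(4),np.degrees(r.x[2]).round(2),"nose",(r.x[:2]+.095*np.array([np.cos(r.x[2]),np.sin(r.x[2])])).round(4),"err",round(r.fun,3))
E
python3 - <<'E'
from fit import *
fit({c:cv2.imread(f"pics/{c}0.png") for c in("top","side")},{"top":(140,170,200,245),"side":(285,170,355,220)},[.553,.314,np.radians(-165)])
b=lambda x,y:(135+(x+.5)/3.6-.5,165+(y+.5)/3.6-.5)
t=lambda x,y,z:pz("top",*b(x,y),z)[:2]
A=t(488,62,.01);B=t(395,248,.01);print("ledge front",A,B,np.linalg.norm(A-B),"mid",(A+B)/2,np.degrees(np.arctan2(*(A-B)[::-1])))
for q in(((485,83),(618,149)),((410,235),(545,300))):
    d=t(*q[1],.01)-t(*q[0],.01);print("ledge line yaw",np.degrees(np.arctan2(d[1],d[0])))
s=lambda x,y,z:pz("side",220+(x+.5)/3.6-.5,170+(y+.5)/3.6-.5,z)[:2]
A=s(486,252,.01);B=s(298,215,.01);print("side ledge front",A,B,np.linalg.norm(A-B),(A+B)/2,np.degrees(np.arctan2(*(A-B)[::-1])))
E
```

```text
Traceback (most recent call last):
  File "fit.py", line 24, in fit
    r=minimize(f,x0,args=(cs,),method="Nelder-Mead",options=dict(initial_simplex=np.array(x0)+np.array([[0,0,0],[.008,0,0],[0,.008,0],[0,0,.08]]),maxiter=150))
  File "fit.py", line 21, in f
    s=sil(c,p[0],p[1],p[2],boxes[c],S,dz);t+=(s^M[c]).sum()/M[c].sum()
  File "fit.py", line 8, in sil
    p=np.array([w2p(c,(x+a*ca-b*sa,y+a*sa+b*ca,z+dz)) for a,b,z in B])
                ~~~^^^^^^^^^^^^^^^^^^^^^^^^^^^^^^^^^^
  File "h.py", line 4, in w2p
    K=bot.get_calibration(c);T=np.array(K["camera_from_world"]);q=T[:3,:3]@np.array(p)+T[:3,3]
ValueError: time passes only in moves, steps and waits
```

Calibration is being queried too often, so I'll cache it.

```bash
sed -i 's/^from workcell import bot/from workcell import bot\nCAL={c:bot.get_calibration(c) for c in("top","side")}/; s/K=bot.get_calibration(c)/K=CAL[c]/' h.py
python3 - <<'E'
from fit import *
fit({c:cv2.imread(f"pics/{c}0.png") for c in("top","side")},{"top":(140,170,200,245),"side":(285,170,355,220)},[.553,.314,np.radians(-165)])
b=lambda x,y:(135+(x+.5)/3.6-.5,165+(y+.5)/3.6-.5)
t=lambda x,y,z:pz("top",*b(x,y),z)[:2]
A=t(488,62,.01);B=t(395,248,.01);print("ledge front",A,B,np.linalg.norm(A-B),"mid",(A+B)/2,np.degrees(np.arctan2(*(A-B)[::-1])))
for q in(((485,83),(618,149)),((410,235),(545,300))):
    d=t(*q[1],.01)-t(*q[0],.01);print("ledge line yaw",np.degrees(np.arctan2(d[1],d[0])))
s=lambda x,y,z:pz("side",220+(x+.5)/3.6-.5,170+(y+.5)/3.6-.5,z)[:2]
A=s(486,252,.01);B=s(298,215,.01);print("side ledge front",A,B,np.linalg.norm(A-B),(A+B)/2,np.degrees(np.arctan2(*(A-B)[::-1])))
print(bot.get_obs()["time"])
E
```

```text
['top'] [0.5565 0.3163] -164.59 nose [0.4649 0.2911] err 0.06
['side'] [0.5561 0.3145] -165.73 nose [0.464  0.2911] err 0.12
['top', 'side'] [0.5564 0.3162] -164.75 nose [0.4648 0.2912] err 0.182
ledge front [0.57270865 0.07320508] [0.45190622 0.1355622 ] 0.13594718953960747 mid [0.51230743 0.10438364] -27.302374484378017
ledge line yaw -117.69584876519777
ledge line yaw -116.94655397426297
side ledge front [0.57193031 0.06969462] [0.4495994  0.13484842] 0.13859968114407228 [0.51076486 0.10227152] -28.039894570497367
0.8
```

Request:
{"api": "play_rows", "payload": {
  "targets": [
    {"fingers":1,"x":-0.019,"y":-0.0016,"z":0.002,"wz":7},
    {"fingers":1,"x":-0.0375,"y":-0.0032,"z":0.004,"wz":14},
    {"fingers":1,"x":-0.056,"y":-0.0048,"z":0.006,"wz":21},
    {"fingers":1,"x":-0.075,"y":-0.0064,"z":0.008,"wz":28},
    {"fingers":1,"x":-0.094,"y":-0.008,"z":0.01,"wz":35},
    {"fingers":1,"x":-0.1125,"y":-0.0096,"z":0.012,"wz":42},
    {"fingers":1,"x":-0.131,"y":-0.0112,"z":0.014,"wz":49},
    {"fingers":1,"x":-0.15,"y":-0.0128,"z":0.016,"wz":56},
    {"fingers":1,"x":-0.169,"y":-0.0144,"z":0.018,"wz":63},
    {"fingers":1,"x":-0.1875,"y":-0.016,"z":0.02,"wz":70},
    {"fingers":1,"x":-0.206,"y":-0.0176,"z":0.022,"wz":77},
    {"fingers":1,"x":-0.225,"y":-0.0192,"z":0.024,"wz":84},
    {"fingers":1,"x":-0.244,"y":-0.0208,"z":0.026,"wz":91},
    {"fingers":1,"x":-0.2625,"y":-0.0224,"z":0.028,"wz":98},
    {"fingers":1,"x":-0.281,"y":-0.024,"z":0.03,"wz":105},
    {"fingers":1,"x":-0.3,"y":-0.0256,"z":0.032,"wz":112},
    {"fingers":1,"x":-0.319,"y":-0.0272,"z":0.034,"wz":119},
    {"fingers":1,"x":-0.3375,"y":-0.0288,"z":0.036,"wz":126},
    {"fingers":1,"x":-0.356,"y":-0.0304,"z":0.038,"wz":133},
    {"fingers":1,"x":-0.3751,"y":-0.0319,"z":0.04,"wz":140.1}
  ]
}}

```text
$.targets[0]: bad value
```

Request:
{"api": "play_rows", "payload": {
  "targets": [
    {"fingers":1,"x":-0.038,"y":-0.003,"z":0.004,"wx":0,"wy":0,"wz":7},
    {"fingers":1,"x":-0.075,"y":-0.006,"z":0.008,"wx":0,"wy":0,"wz":14},
    {"fingers":1,"x":-0.112,"y":-0.009,"z":0.012,"wx":0,"wy":0,"wz":21},
    {"fingers":1,"x":-0.15,"y":-0.013,"z":0.016,"wx":0,"wy":0,"wz":28},
    {"fingers":1,"x":-0.188,"y":-0.016,"z":0.02,"wx":0,"wy":0,"wz":35},
    {"fingers":1,"x":-0.225,"y":-0.019,"z":0.024,"wx":0,"wy":0,"wz":42},
    {"fingers":1,"x":-0.262,"y":-0.022,"z":0.028,"wx":0,"wy":0,"wz":49},
    {"fingers":1,"x":-0.3,"y":-0.025,"z":0.032,"wx":0,"wy":0,"wz":56},
    {"fingers":1,"x":-0.338,"y":-0.029,"z":0.036,"wx":0,"wy":0,"wz":63},
    {"fingers":1,"x":-0.375,"y":-0.032,"z":0.04,"wx":0,"wy":0,"wz":70},
    {"fingers":1,"x":-0.375,"y":-0.032,"z":0.04,"wx":0,"wy":0,"wz":77},
    {"fingers":1,"x":-0.375,"y":-0.032,"z":0.04,"wx":0,"wy":0,"wz":84},
    {"fingers":1,"x":-0.375,"y":-0.032,"z":0.04,"wx":0,"wy":0,"wz":91},
    {"fingers":1,"x":-0.375,"y":-0.032,"z":0.04,"wx":0,"wy":0,"wz":98},
    {"fingers":1,"x":-0.375,"y":-0.032,"z":0.04,"wx":0,"wy":0,"wz":105},
    {"fingers":1,"x":-0.375,"y":-0.032,"z":0.04,"wx":0,"wy":0,"wz":112},
    {"fingers":1,"x":-0.375,"y":-0.032,"z":0.04,"wx":0,"wy":0,"wz":119},
    {"fingers":1,"x":-0.375,"y":-0.032,"z":0.04,"wx":0,"wy":0,"wz":126},
    {"fingers":1,"x":-0.375,"y":-0.032,"z":0.04,"wx":0,"wy":0,"wz":133},
    {"fingers":1,"x":-0.375,"y":-0.032,"z":0.04,"wx":0,"wy":0,"wz":140.2}
  ]
}}

```text
time: 2.47
ee_pos: [0.577, 0.269, 0.2021]
tcp_rot: [-177.3, 0.1, 23.9]
wrist_force: [0.6, -0.6, -0.5]
opening: 0.0858
```

Request:
{"api": "play_rows", "payload": {
  "targets": [
    {"fingers":1,"x":0,"y":0,"z":0,"wx":0,"wy":0,"wz":0},
    {"fingers":1,"x":0,"y":0,"z":0,"wx":0,"wy":0,"wz":0},
    {"fingers":1,"x":0,"y":0,"z":0,"wx":0,"wy":0,"wz":0}
  ]
}}

```text
time: 2.72
ee_pos: [0.5764, 0.27, 0.2023]
tcp_rot: [-177.4, 0.1, 24.0]
wrist_force: [0.6, 0.3, 0.2]
opening: 0.0855
```

```bash
python3 - <<'E'
from h import *
o=bot.get_obs();print({k:np.round(o[k],4) for k in("time","q","qd","ee_pos","tcp_rot","wrist_force")})
im,d=bot.camera("top");cv2.imwrite("pics/top1.png",im[130:330,80:340].repeat(3,0).repeat(3,1))
E
```

```text
{'time': np.float64(2.7167), 'q': array([ 23.9639,  16.685 ,  19.0932,  92.5499,   2.6322, 179.9453]), 'qd': array([ 0.982 ,  0.0185, -0.0996,  0.0785, -0.0796, -0.02  ]), 'ee_pos': array([0.5764, 0.27  , 0.2023]), 'tcp_rot': array([-1.773677e+02,  1.392000e-01,  2.401850e+01]), 'wrist_force': array([0.6167, 0.3387, 0.2338])}
```

View pics/top1.png

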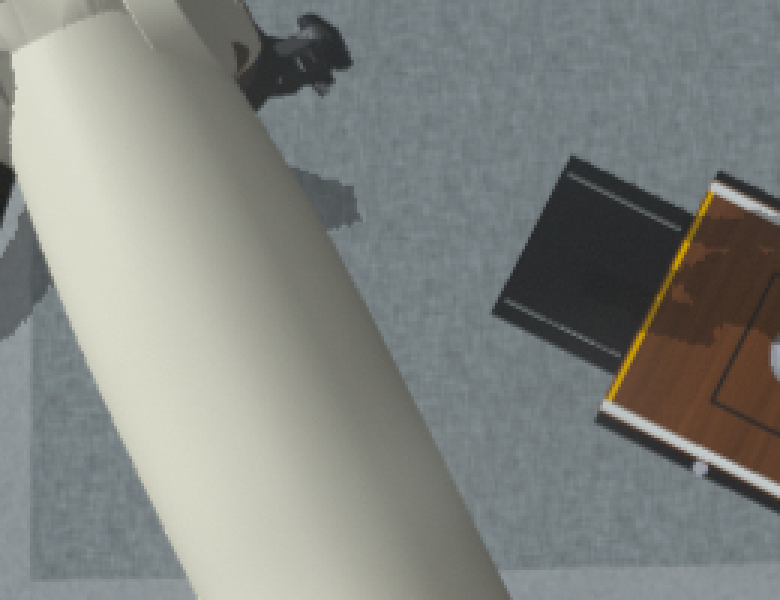

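The top view shows the arm over the wedge. Joint 6 is on its 180° stop, so I'll use the opposite half-turn (yaw 195°).

Request:
{"api": "play_rows", "payload": {
  "targets": [
    {"fingers":1,"x":0,"y":0,"z":0,"wx":0,"wy":0,"wz":-7},
    {"fingers":1,"x":0,"y":0,"z":0,"wx":0,"wy":0,"wz":-14},
    {"fingers":1,"x":0,"y":0,"z":0,"wx":0,"wy":0,"wz":-21},
    {"fingers":1,"x":0,"y":0,"z":0,"wx":0,"wy":0,"wz":-28},
    {"fingers":1,"x":0,"y":0,"z":0,"wx":0,"wy":0,"wz":-35},
    {"fingers":1,"x":0,"y":0,"z":0,"wx":0,"wy":0,"wz":-42},
    {"fingers":1,"x":0,"y":0,"z":0,"wx":0,"wy":0,"wz":-49},
    {"fingers":1,"x":0,"y":0,"z":0,"wx":0,"wy":0,"wz":-56},
    {"fingers":1,"x":0,"y":0,"z":0,"wx":0,"wy":0,"wz":-63},
    {"fingers":1,"x":0,"y":0,"z":0,"wx":0,"wy":0,"wz":-70},
    {"fingers":1,"x":0,"y":0,"z":0,"wx":0,"wy":0,"wz":-77},
    {"fingers":1,"x":0,"y":0,"z":0,"wx":0,"wy":0,"wz":-84},
    {"fingers":1,"x":0,"y":0,"z":0,"wx":0,"wy":0,"wz":-91},
    {"fingers":1,"x":0,"y":0,"z":0,"wx":0,"wy":0,"wz":-98},
    {"fingers":1,"x":0,"y":0,"z":0,"wx":0,"wy":0,"wz":-105},
    {"fingers":1,"x":0,"y":0,"z":0,"wx":0,"wy":0,"wz":-112},
    {"fingers":1,"x":0,"y":0,"z":0,"wx":0,"wy":0,"wz":-119},
    {"fingers":1,"x":0,"y":0,"z":0,"wx":0,"wy":0,"wz":-126},
    {"fingers":1,"x":0,"y":0,"z":0,"wx":0,"wy":0,"wz":-133},
    {"fingers":1,"x":0,"y":0,"z":0,"wx":0,"wy":0,"wz":-140}
  ]
}}

```text
time: 4.43
ee_pos: [0.576, 0.2708, 0.2023]
tcp_rot: [178.1, -1.8, 164.5]
wrist_force: [-1.1, -0.7, -0.0]
opening: 0.0855
```

```bash
python3 - <<'E'
from h import *
o=bot.get_obs();print({k:np.round(o[k],4) for k in("time","q","qd","ee_pos","tcp_rot","wrist_force")})
E
```

```text
{'time': np.float64(4.4333), 'q': array([24.0462, 16.6828, 19.093 , 92.55  ,  2.6325, 39.5988]), 'qd': array([-3.75000e-02,  2.08000e-02, -1.83000e-02, -5.80000e-03,
        1.89000e-02, -8.33982e+01]), 'ee_pos': array([0.576 , 0.2708, 0.2023]), 'tcp_rot': array([178.0602,  -1.7854, 164.4744]), 'wrist_force': array([-1.1472, -0.6826, -0.0021])}
```

```bash
cat >> h.py <<'E'
from scipy.spatial.transform import Rotation as Ro
def go(p,yaw,roll=180,pitch=0):
    o=bot.get_obs();R0=Ro.from_euler("xyz",o["tcp_rot"],degrees=True);R1=Ro.from_euler("xyz",[roll,pitch,yaw],degrees=True)
    print("now",round(float(o["time"]),2),np.round(o["ee_pos"],4),np.round(o["tcp_rot"],2),"F",np.round(o["wrist_force"],1))
    print("shift",R0.inv().apply(np.array(p)-o["ee_pos"]).round(4),"rot",(R0.inv()*R1).as_rotvec(degrees=True).round(2))
E
python3 -c "
from h import *
go([.5563,.3158,.09],195.2)"
```

```text
now 4.43 [0.576  0.2708 0.2023] [178.06  -1.79 164.47] F [-1.1 -0.7 -0. ]
shift [0.0276 0.0342 0.1144] rot [  2.37  -1.22 -30.75]
```

Request:
{"api": "play_rows", "payload": {
  "targets": [
    {"fingers":1,"x":0.005,"y":0.007,"z":0.023,"wx":0.5,"wy":-0.24,"wz":-6},
    {"fingers":1,"x":0.011,"y":0.014,"z":0.046,"wx":0.9,"wy":-0.5,"wz":-12},
    {"fingers":1,"x":0.0165,"y":0.0205,"z":0.069,"wx":1.4,"wy":-0.7,"wz":-18},
    {"fingers":1,"x":0.022,"y":0.027,"z":0.091,"wx":1.9,"wy":-1.0,"wz":-24.5},
    {"fingers":1,"x":0.0276,"y":0.0342,"z":0.1144,"wx":2.37,"wy":-1.22,"wz":-30.75},
    {"fingers":1,"x":0.0276,"y":0.0342,"z":0.1144,"wx":2.37,"wy":-1.22,"wz":-30.75},
    {"fingers":1,"x":0.0276,"y":0.0342,"z":0.1144,"wx":2.37,"wy":-1.22,"wz":-30.75},
    {"fingers":1,"x":0.0276,"y":0.0342,"z":0.1144,"wx":2.37,"wy":-1.22,"wz":-30.75}
  ]
}}

```text
time: 5.1
ee_pos: [0.5572, 0.3154, 0.0914]
tcp_rot: [180.0, 0.0, -165.4]
wrist_force: [0.8, -0.5, 0.1]
opening: 0.0854
```

```bash
python3 -c "
from h import *
go([.5563,.3158,.020],195.2)
im,d=bot.camera('side');cv2.imwrite('pics/side2.png',im[90:250,200:420].repeat(3,0).repeat(3,1))"
```

```text
now 5.1 [0.5572 0.3154 0.0914] [ 1.7998e+02  5.0000e-02 -1.6537e+02] F [ 0.8 -0.5  0.1]
shift [0.0009 0.0006 0.0714] rot [ 0.02  0.05 -0.57]
```

View pics/side2.png

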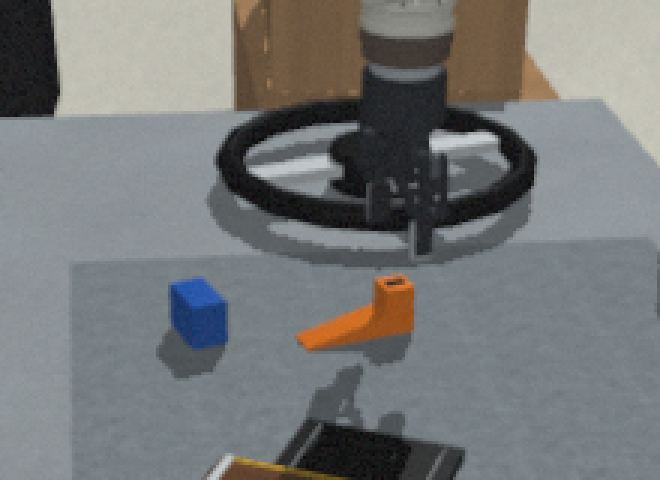

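The gripper hovers above the wedge's grip (about 330,185 in the full image) and the jaws straddle it. Descending now.

Request:
{"api": "play_rows", "payload": {
  "targets": [
    {"fingers":1,"x":0.0005,"y":0.0003,"z":0.012,"wx":0,"wy":0,"wz":-0.3},
    {"fingers":1,"x":0.0009,"y":0.0006,"z":0.024,"wx":0,"wy":0,"wz":-0.57},
    {"fingers":1,"x":0.0009,"y":0.0006,"z":0.036,"wx":0,"wy":0,"wz":-0.57},
    {"fingers":1,"x":0.0009,"y":0.0006,"z":0.048,"wx":0,"wy":0,"wz":-0.57},
    {"fingers":1,"x":0.0009,"y":0.0006,"z":0.06,"wx":0,"wy":0,"wz":-0.57},
    {"fingers":1,"x":0.0009,"y":0.0006,"z":0.07,"wx":0,"wy":0,"wz":-0.57},
    {"fingers":1,"x":0.0009,"y":0.0006,"z":0.07,"wx":0,"wy":0,"wz":-0.57},
    {"fingers":1,"x":0.0009,"y":0.0006,"z":0.07,"wx":0,"wy":0,"wz":-0.57}
  ]
}}

```text
time: 5.82
ee_pos: [0.5556, 0.315, 0.0191]
tcp_rot: [-180.0, -0.1, -164.7]
wrist_force: [0.6, -0.8, 0.3]
opening: 0.0855
```

Request:
{"api": "play_rows", "payload": {
  "grip_force": 50,
  "targets": [
    {"fingers":0.3,"x":0,"y":0,"z":0,"wx":0,"wy":0,"wz":0},
    {"fingers":0.1,"x":0,"y":0,"z":0,"wx":0,"wy":0,"wz":0},
    {"fingers":-0.1,"x":0,"y":0,"z":0,"wx":0,"wy":0,"wz":0},
    {"fingers":-0.2,"x":0,"y":0,"z":0,"wx":0,"wy":0,"wz":0},
    {"fingers":-0.4,"x":0,"y":0,"z":0,"wx":0,"wy":0,"wz":0},
    {"fingers":-1,"x":0,"y":0,"z":0,"wx":0,"wy":0,"wz":0},
    {"fingers":-1,"x":0,"y":0,"z":0,"wx":0,"wy":0,"wz":0},
    {"fingers":-1,"x":0,"y":0,"z":0,"wx":0,"wy":0,"wz":0},
    {"fingers":-1,"x":0,"y":0,"z":0,"wx":0,"wy":0,"wz":0},
    {"fingers":-1,"x":0,"y":0,"z":0,"wx":0,"wy":0,"wz":0}
  ]
}}

```text
time: 6.65
ee_pos: [0.5563, 0.3155, 0.0207]
tcp_rot: [180.0, 0.0, -164.7]
wrist_force: [0.1, 0.5, 6.1]
opening: 0.0295
```

```bash
python3 - <<'E'
from fit import *
go([.5563,.3158,.08],195.2)
im,d=bot.camera('side');cv2.imwrite('pics/side3.png',im[130:250,240:400].repeat(4,0).repeat(4,1))
print(bot.get_obs()["opening"])
E
```

```text
now 6.65 [0.5563 0.3155 0.0207] [ 1.7997e+02  5.0000e-02 -1.6468e+02] F [0.1 0.5 6.1]
shift [-0.0001  0.0003 -0.0593] rot [0.03 0.05 0.12]
0.02973249292212761
```

View pics/side3.png

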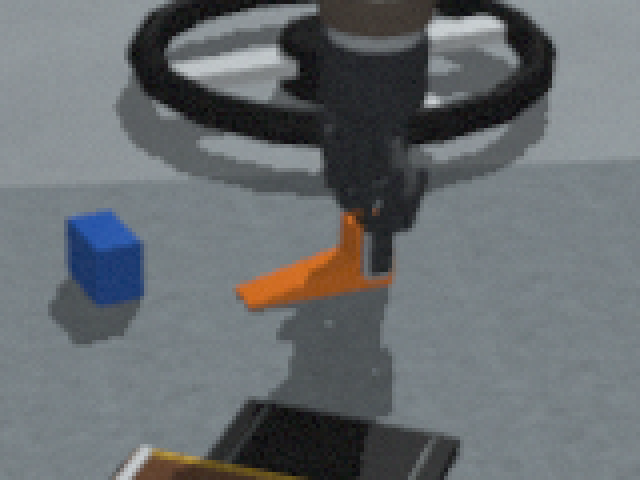

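Grasped at 30 mm opening. The thin end points to about (300,206) and the wedge is level. Lifting.

Request:
{"api": "play_rows", "payload": {
  "targets": [
    {"fingers":-1,"x":0,"y":0,"z":-0.012,"wx":0,"wy":0,"wz":0},
    {"fingers":-1,"x":0,"y":0,"z":-0.024,"wx":0,"wy":0,"wz":0},
    {"fingers":-1,"x":0,"y":0,"z":-0.036,"wx":0,"wy":0,"wz":0},
    {"fingers":-1,"x":0,"y":0,"z":-0.048,"wx":0,"wy":0,"wz":0},
    {"fingers":-1,"x":0,"y":0,"z":-0.06,"wx":0,"wy":0,"wz":0},
    {"fingers":-1,"x":0,"y":0,"z":-0.06,"wx":0,"wy":0,"wz":0},
    {"fingers":-1,"x":0,"y":0,"z":-0.06,"wx":0,"wy":0,"wz":0}
  ]
}}

```text
time: 7.28
ee_pos: [0.5565, 0.3155, 0.0812]
tcp_rot: [180.0, 0.1, -164.7]
wrist_force: [0.6, 1.0, -1.7]
opening: 0.0297
```

```bash
python3 - <<'E'
from h import *
go([.5092,.1002,.07],242.6)
E
```

```text
now 7.28 [0.5565 0.3155 0.0812] [ 1.7997e+02  9.0000e-02 -1.6468e+02] F [ 0.6  1.  -1.7]
shift [ 0.1025 -0.1952  0.0109] rot [-1.000e-02  9.000e-02 -4.728e+01]
```

Request:
{"api": "play_rows", "payload": {
  "targets": [
    {"fingers":-1,"x":0.008,"y":-0.015,"z":0,"wx":0,"wy":0.0,"wz":-4},
    {"fingers":-1,"x":0.018,"y":-0.034,"z":0,"wx":0,"wy":0.0,"wz":-9},
    {"fingers":-1,"x":0.029,"y":-0.055,"z":0,"wx":0,"wy":0.0,"wz":-14},
    {"fingers":-1,"x":0.041,"y":-0.078,"z":0,"wx":0,"wy":0.0,"wz":-19},
    {"fingers":-1,"x":0.053,"y":-0.101,"z":0,"wx":0,"wy":0.0,"wz":-24.5},
    {"fingers":-1,"x":0.065,"y":-0.124,"z":0,"wx":0,"wy":0.0,"wz":-30},
    {"fingers":-1,"x":0.077,"y":-0.147,"z":0,"wx":0,"wy":0.0,"wz":-35.5},
    {"fingers":-1,"x":0.088,"y":-0.168,"z":0,"wx":0,"wy":0.0,"wz":-41},
    {"fingers":-1,"x":0.097,"y":-0.184,"z":0.005,"wx":0,"wy":0.09,"wz":-45},
    {"fingers":-1,"x":0.1025,"y":-0.1952,"z":0.0109,"wx":0,"wy":0.09,"wz":-47.3},
    {"fingers":-1,"x":0.1025,"y":-0.1952,"z":0.0109,"wx":0,"wy":0.09,"wz":-47.3},
    {"fingers":-1,"x":0.1025,"y":-0.1952,"z":0.0109,"wx":0,"wy":0.09,"wz":-47.3},
    {"fingers":-1,"x":0.1025,"y":-0.1952,"z":0.0109,"wx":0,"wy":0.09,"wz":-47.3}
  ]
}}

```text
time: 8.37
ee_pos: [0.5088, 0.1003, 0.069]
tcp_rot: [179.9, -0.1, -117.4]
wrist_force: [-0.5, 0.3, -0.3]
opening: 0.0294
```

```bash
python3 - <<'E'
from h import *
go([.5092,.1002,.0305],242.6)
for c,b in(('side',(220,160,420,310)),('top',(200,130,400,280))):
    im,d=bot.camera(c);cv2.imwrite(f'pics/{c}4.png',im[b[1]:b[3],b[0]:b[2]].repeat(4,0).repeat(4,1));cv2.imwrite(f'pics/{c}4f.png',im)
    for n in ("wedge_nose","wedge_grip"):
        for r in bot.place_of(n,c)[:1]:
            v,u=r["point"];print(n,c,round(r["confidence"],2),round(u),round(v),pz(c,u,v,.049+(.024 if n=="wedge_grip" else 0)).round(4))
E
```

```text
now 8.37 [0.5088 0.1003 0.069 ] [ 1.7993e+02 -9.0000e-02 -1.1745e+02] F [-0.5  0.3 -0.3]
shift [-0.0002 -0.0005  0.0385] rot [ 0.07 -0.09 -0.05]
wedge_nose side 0.71 314 243 [0.4593 0.003  0.049 ]
wedge_grip side 0.96 325 214 [0.5007 0.0959 0.073 ]
wedge_nose top 0.6 298 225 [0.4669 0.0082 0.049 ]
wedge_grip top 0.49 348 249 [ 0.4086 -0.1024  0.073 ]
```

View pics/side4.png

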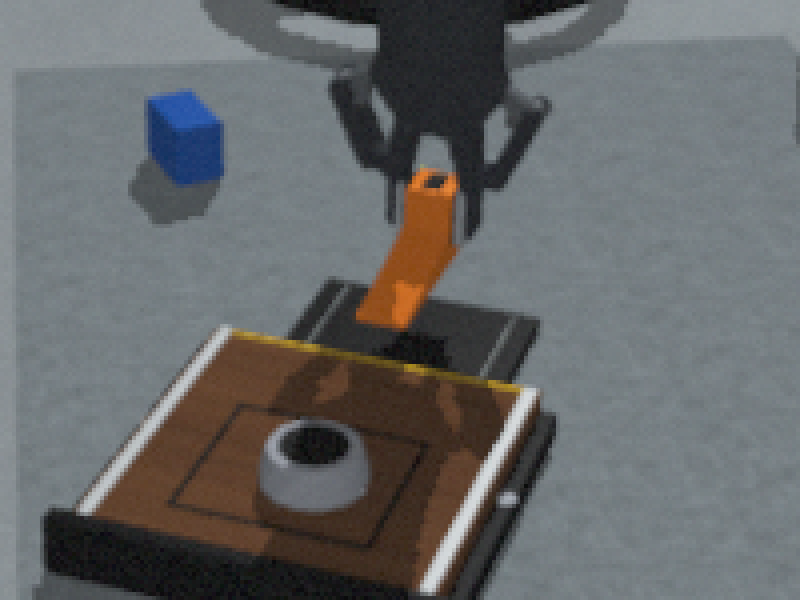

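View pics/top4.png

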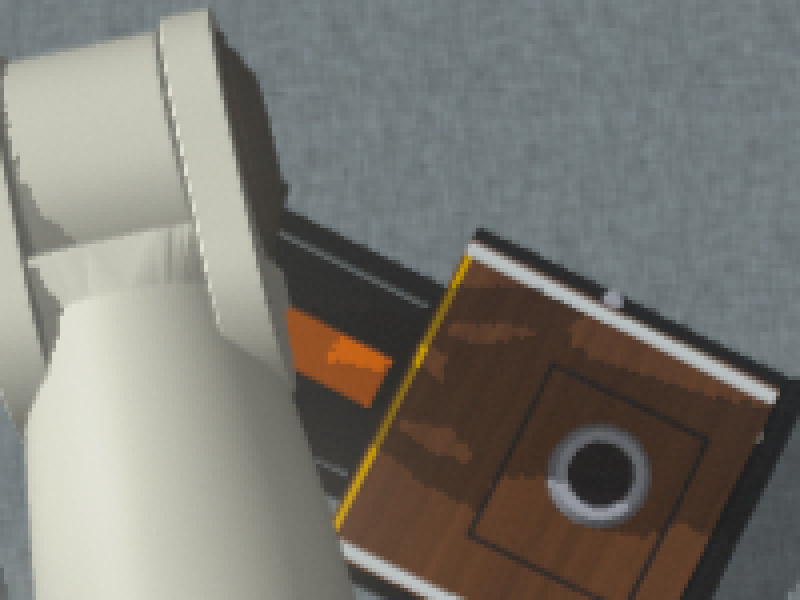

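The side view shows the wedge level, with its thin end at about (317,241), in front of the yellow line. In the top view the thin end is at (295,226), just short of the line. I'll check the numbers before lowering.

```bash
python3 - <<'E'
from h import *
yaw=np.radians(-117.4);d=np.array([np.cos(yaw),np.sin(yaw)])
n=pz("top",200+381/4-.4,130+384/4-.4,.0505)[:2];print("nose top",n)
n2=pz("side",220+383/4-.4,160+325/4-.4,.0485)[:2];print("nose side",n2)
print("expected",np.array([.5088,.1003])+.095*d)
E=np.array([.46,.0052])
for p in(n,n2):print("rel edge x,y",(p-E)@d,(p-E)@[-d[1],d[0]])
E
```

```text
nose top [0.46467861 0.01563508]
nose side [0.46387178 0.01375224]
expected [0.46508102 0.01595754]
rel edge x,y -0.01141751430381412 -0.0006484795928581797
rel edge x,y -0.009374601819962561 -0.0004983091436677962
```

Request:
{"api": "play_rows", "payload": {
  "targets": [
    {"fingers":-1,"x":0,"y":-0.0003,"z":0.006,"wx":0.07,"wy":-0.09,"wz":0},
    {"fingers":-1,"x":0,"y":-0.0003,"z":0.013,"wx":0.07,"wy":-0.09,"wz":0},
    {"fingers":-1,"x":0,"y":-0.0003,"z":0.02,"wx":0.07,"wy":-0.09,"wz":0},
    {"fingers":-1,"x":0,"y":-0.0003,"z":0.027,"wx":0.07,"wy":-0.09,"wz":0},
    {"fingers":-1,"x":0,"y":-0.0003,"z":0.032,"wx":0.07,"wy":-0.09,"wz":0},
    {"fingers":-1,"x":0,"y":-0.0003,"z":0.035,"wx":0.07,"wy":-0.09,"wz":0},
    {"fingers":-1,"x":0,"y":-0.0003,"z":0.037,"wx":0.07,"wy":-0.09,"wz":0},
    {"fingers":-1,"x":0,"y":-0.0003,"z":0.038,"wx":0.07,"wy":-0.09,"wz":0},
    {"fingers":-1,"x":0,"y":-0.0003,"z":0.038,"wx":0.07,"wy":-0.09,"wz":0},
    {"fingers":-1,"x":0,"y":-0.0003,"z":0.038,"wx":0.07,"wy":-0.09,"wz":0}
  ]
}}

```text
time: 9.5
ee_pos: [0.5091, 0.0998, 0.0314]
tcp_rot: [-180.0, 0.0, -117.4]
wrist_force: [-0.0, -0.2, -0.6]
opening: 0.0298
```

```bash
python3 - <<'E'
from h import *
go([.5092,.1002,.0305],242.6)
for c,b in(('side',(250,190,390,290)),('top',(240,160,340,260))):
    im,d=bot.camera(c);cv2.imwrite(f'pics/{c}5.png',cv2.resize(im[b[1]:b[3],b[0]:b[2]],None,fx=5.5,fy=5.5,interpolation=cv2.INTER_CUBIC));cv2.imwrite(f'pics/{c}5f.png',im)
E
```

```text
now 9.5 [0.5091 0.0998 0.0314] [-1.7996e+02  2.0000e-02 -1.1738e+02] F [-0.  -0.2 -0.6]
shift [-0.0004  0.0001  0.0009] rot [-0.04  0.02  0.02]
```

View pics/side5.png

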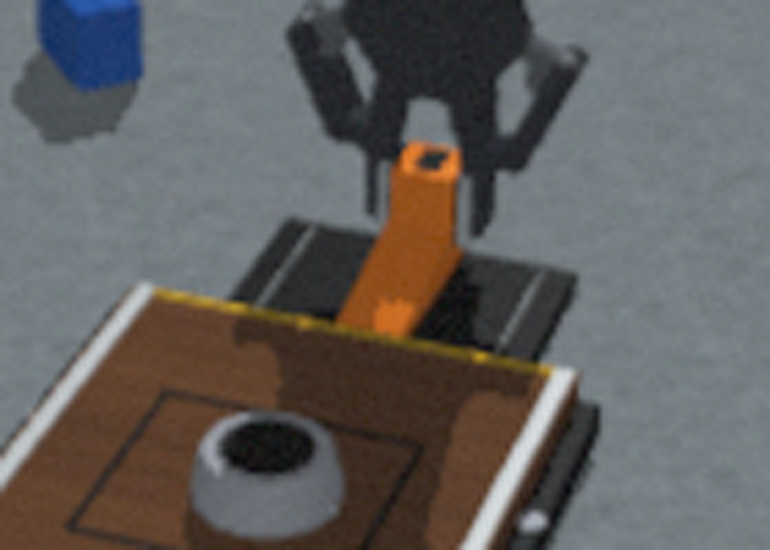

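View pics/top5.png

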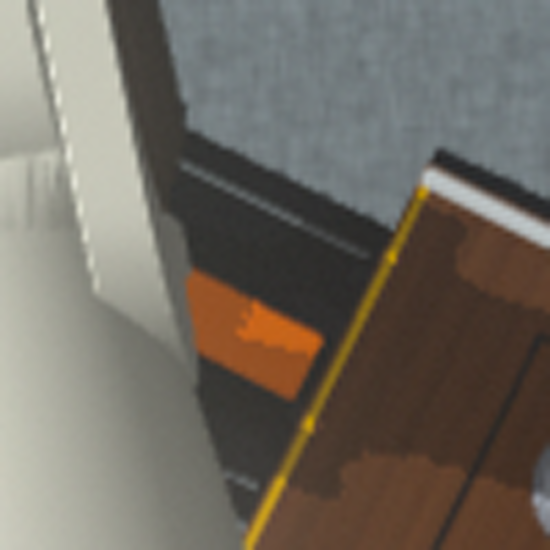

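The thin end is a few mm short of the yellow line, centred, with no contact yet. Easing it down onto the ledge.

Request:
{"api": "play_rows", "payload": {
  "targets": [
    {"fingers":-1,"x":0,"y":0,"z":0.0005,"wx":0,"wy":0,"wz":0},
    {"fingers":-1,"x":0,"y":0,"z":0.001,"wx":0,"wy":0,"wz":0},
    {"fingers":-1,"x":0,"y":0,"z":0.001,"wx":0,"wy":0,"wz":0},
    {"fingers":-1,"x":0,"y":0,"z":0.001,"wx":0,"wy":0,"wz":0}
  ]
}}

```text
time: 9.93
ee_pos: [0.5091, 0.0998, 0.0307]
tcp_rot: [-179.9, 0.0, -117.4]
wrist_force: [-1.0, -0.8, 3.8]
opening: 0.0292
```

Contact at 3.8 N, so the wedge lies flat. Pushing now.

Request:
{"api": "play_rows", "payload": {
  "targets": [
    {"fingers":-1,"x":0.002,"y":0,"z":0,"wx":0,"wy":0,"wz":0},
    {"fingers":-1,"x":0.004,"y":0,"z":0,"wx":0,"wy":0,"wz":0},
    {"fingers":-1,"x":0.006,"y":0,"z":0,"wx":0,"wy":0,"wz":0},
    {"fingers":-1,"x":0.008,"y":0,"z":0,"wx":0,"wy":0,"wz":0},
    {"fingers":-1,"x":0.01,"y":0,"z":0,"wx":0,"wy":0,"wz":0},
    {"fingers":-1,"x":0.012,"y":0,"z":0,"wx":0,"wy":0,"wz":0},
    {"fingers":-1,"x":0.014,"y":0,"z":0,"wx":0,"wy":0,"wz":0},
    {"fingers":-1,"x":0.016,"y":0,"z":0,"wx":0,"wy":0,"wz":0},
    {"fingers":-1,"x":0.018,"y":0,"z":0,"wx":0,"wy":0,"wz":0},
    {"fingers":-1,"x":0.02,"y":0,"z":0,"wx":0,"wy":0,"wz":0},
    {"fingers":-1,"x":0.02,"y":0,"z":0,"wx":0,"wy":0,"wz":0},
    {"fingers":-1,"x":0.02,"y":0,"z":0,"wx":0,"wy":0,"wz":0}
  ]
}}

```text
time: 10.93
ee_pos: [0.5001, 0.0818, 0.0307]
tcp_rot: [-179.9, 0.0, -117.4]
wrist_force: [-0.0, 0.5, 5.6]
opening: 0.0293
```

```bash
python3 - <<'E'
from h import *
go([.5091-.460*.02,.0998-.888*.02,.0307],242.6)
for c,b in(('side',(250,190,390,290)),):
    im,d=bot.camera(c);cv2.imwrite(f'pics/{c}6.png',cv2.resize(im[b[1]:b[3],b[0]:b[2]],None,fx=5.5,fy=5.5,interpolation=cv2.INTER_CUBIC));cv2.imwrite(f'pics/{c}6f.png',im)
E
```

```text
now 10.93 [0.5001 0.0818 0.0307] [-1.7993e+02  3.0000e-02 -1.1739e+02] F [-0.   0.5  5.6]
shift [-0.0002  0.0003 -0.    ] rot [-0.07  0.03  0.01]
```

View pics/side6.png

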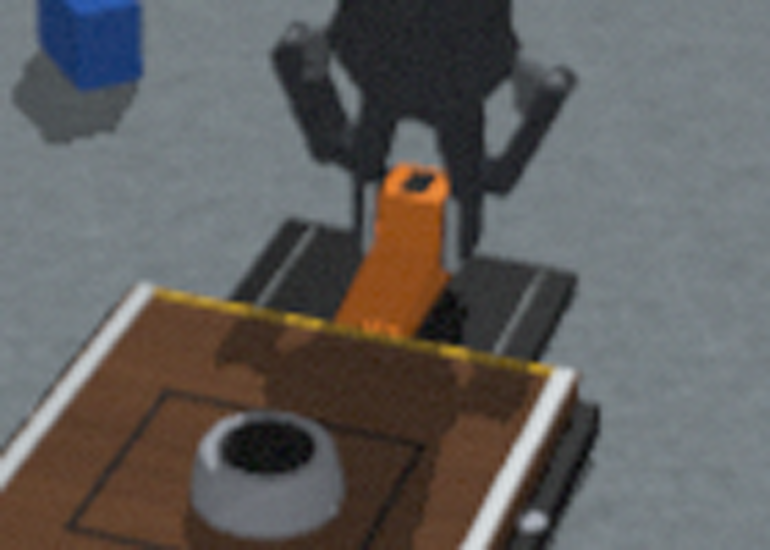

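The thin end is in the slot and the panel has not moved. I'll push in small steps and watch for the contact force.

Request:
{"api": "play_rows", "payload": {
  "targets": [
    {"fingers":-1,"x":0.0015,"y":0,"z":0,"wx":0,"wy":0,"wz":0},
    {"fingers":-1,"x":0.003,"y":0,"z":0,"wx":0,"wy":0,"wz":0},
    {"fingers":-1,"x":0.004,"y":0,"z":0,"wx":0,"wy":0,"wz":0}
  ]
}}

```text
time: 11.23
ee_pos: [0.4985, 0.0787, 0.0307]
tcp_rot: [-179.9, 0.1, -117.4]
wrist_force: [2.7, 5.0, 4.4]
opening: 0.0294
```

Request:
{"api": "play_rows", "payload": {
  "targets": [
    {"fingers":-1,"x":0.001,"y":0,"z":0,"wx":0,"wy":0,"wz":0},
    {"fingers":-1,"x":0.002,"y":0,"z":0,"wx":0,"wy":0,"wz":0}
  ]
}}

```text
time: 11.4
ee_pos: [0.4978, 0.0773, 0.0307]
tcp_rot: [-179.9, 0.1, -117.4]
wrist_force: [4.7, 8.0, 4.1]
opening: 0.0296
```

Request:
{"api": "play_rows", "payload": {
  "targets": [
    {"fingers":-1,"x":0.001,"y":0,"z":0,"wx":0,"wy":0,"wz":0},
    {"fingers":-1,"x":0.002,"y":0,"z":0,"wx":0,"wy":0,"wz":0}
  ]
}}

```text
time: 11.57
ee_pos: [0.497, 0.0756, 0.0307]
tcp_rot: [-179.9, 0.2, -117.3]
wrist_force: [4.4, 7.4, 3.6]
opening: 0.0293
```

Request:
{"api": "play_rows", "payload": {
  "targets": [
    {"fingers":-1,"x":0.001,"y":0,"z":0,"wx":0,"wy":0,"wz":0},
    {"fingers":-1,"x":0.002,"y":0,"z":0,"wx":0,"wy":0,"wz":0}
  ]
}}

```text
time: 11.73
ee_pos: [0.496, 0.0739, 0.0307]
tcp_rot: [-179.9, 0.2, -117.3]
wrist_force: [4.4, 7.8, 3.5]
opening: 0.0292
```

Request:
{"api": "play_rows", "payload": {
  "targets": [
    {"fingers":-1,"x":0.001,"y":0,"z":0,"wx":0,"wy":0,"wz":0},
    {"fingers":-1,"x":0.002,"y":0,"z":0,"wx":0,"wy":0,"wz":0}
  ]
}}

```text
time: 11.9
ee_pos: [0.4951, 0.0721, 0.0307]
tcp_rot: [-179.9, 0.2, -117.3]
wrist_force: [3.3, 7.6, 4.3]
opening: 0.0293
```

Request:
{"api": "play_rows", "payload": {
  "targets": [
    {"fingers":-1,"x":0.001,"y":0,"z":0,"wx":0,"wy":0,"wz":0},
    {"fingers":-1,"x":0.002,"y":0,"z":0,"wx":0,"wy":0,"wz":0}
  ]
}}

```text
time: 12.07
ee_pos: [0.4942, 0.0703, 0.0307]
tcp_rot: [-179.9, 0.2, -117.3]
wrist_force: [3.9, 7.5, 4.3]
opening: 0.0295
```

Request:
{"api": "play_rows", "payload": {
  "targets": [
    {"fingers":-1,"x":0.001,"y":0,"z":0,"wx":0,"wy":0,"wz":0},
    {"fingers":-1,"x":0.002,"y":0,"z":0,"wx":0,"wy":0,"wz":0}
  ]
}}

```text
time: 12.23
ee_pos: [0.4933, 0.0685, 0.0307]
tcp_rot: [-179.9, 0.2, -117.3]
wrist_force: [3.9, 7.5, 3.3]
opening: 0.0298
```

Contact showed at about TCP (0.4985, 0.079), and the push force is now steady near 8.5 N. I'll check the lift.

```bash
cat > lift.py <<'E'
from h import *
import sys
tag=sys.argv[1]
yaw=np.radians(-117.4);d=np.array([np.cos(yaw),np.sin(yaw)]);l=np.array([-d[1],d[0]])
def ypix(im,c):
    H,S,V=cv2.split(cv2.cvtColor(im,cv2.COLOR_BGR2HSV));m=(H>=19)&(H<32)&(S>120)&(V>60)
    b=(270,180,330,280) if c=="top" else (265,230,365,262)
    k=np.zeros_like(m);k[b[1]:b[3],b[0]:b[2]]=1;v,u=np.nonzero(m&k);return u,v
def prof(im,c):
    # intensity-weighted yellow centroid per column (side)
    f=im.astype(float);w=np.clip(np.minimum(f[...,1],f[...,2])-f[...,0]-25,0,None)
    ce=np.full(640,np.nan)
    for u in range(280,352):
        v0=int(245+(u-278)*.195);s=w[v0-7:v0+10,u]
        if s.sum()>40: ce[u]=(s*np.arange(v0-7,v0+10)).sum()/s.sum()
    return ce
base=[cv2.imread("pics/side0.png"),cv2.imread("pics/side5f.png")]
im,D=bot.camera("side");cv2.imwrite(f"pics/side{tag}f.png",im)
b=(250,190,390,290);cv2.imwrite(f'pics/side{tag}.png',cv2.resize(im[b[1]:b[3],b[0]:b[2]],None,fx=5.5,fy=5.5,interpolation=cv2.INTER_CUBIC))
c1=prof(im,"side")
E=np.array([.46,.0052,.031]);px=w2p("side",E+[0,0,.005])-w2p("side",E);print("5mm lift =",px.round(2),"px")
for bb in base:
    dv=(c1-prof(bb,"side"));print("dv median",np.nanmedian(dv).round(3),"-> lift mm",(np.nanmedian(dv)/px[1]*5).round(2),np.isfinite(dv).sum())
# depth-based panel plane: sample panel surface, fit z as function of depth-in
D0=np.load("side0.npy")
def plane(D):
    P=[]
    for a in np.arange(.01,.19,.004):
        for y in(-.08,-.07,-.06,-.05,.05,.06,.07,.08):
            p=E[:2]+a*d+y*l
            u,v=np.round(w2p("side",(p[0],p[1],.031))).astype(int)
            if D[v,u]>0:
                q=p2w("side",u,v,D[v,u]);P.append(((q[:2]-E[:2])@d,q[2]))
    P=np.array(P);P=P[abs(P[:,1]-.031)<.015]
    k=np.polyfit(P[:,0],P[:,1],1);return k,len(P)
k0,n0=plane(D0);k1,n1=plane(D);print("plane edge z",k0[1].round(4),k1[1].round(4),n0,n1,"lift by slope mm",((k0[0]-k1[0])*200).round(2),"by edge z",((k1[1]-k0[1])*1e3).round(2))
print(bot.get_obs()["time"])
E
python3 lift.py 7
```

```text
5mm lift = [ 0.04 -1.81] px
dv median -0.978 -> lift mm 2.7 57
dv median -0.917 -> lift mm 2.53 51
plane edge z 0.0304 0.0328 360 357 lift by slope mm 1.98 by edge z 2.36
12.2833
```

View pics/side7.png

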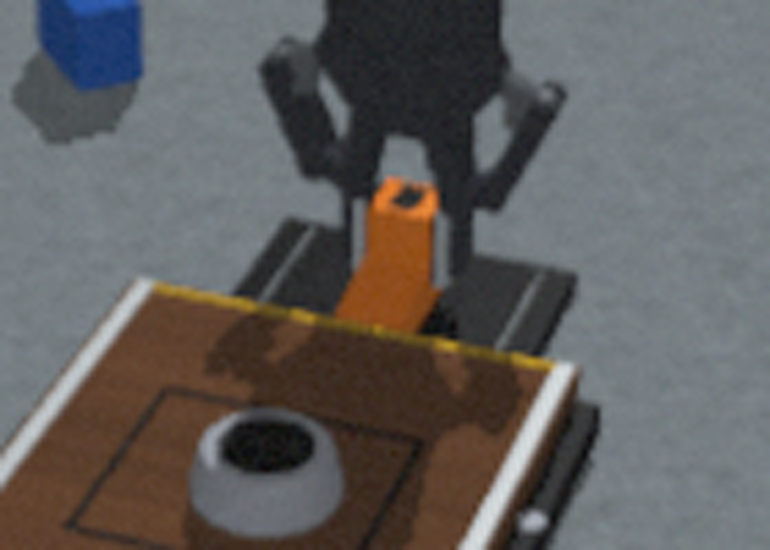

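The edge has lifted about 2.5 mm: image and depth readings and the travel since contact all agree. It needs roughly 10 mm more push.

Request:
{"api": "play_rows", "payload": {
  "targets": [
    {"fingers":-1,"x":0.001,"y":0,"z":0,"wx":0,"wy":0,"wz":0},
    {"fingers":-1,"x":0.002,"y":0,"z":0,"wx":0,"wy":0,"wz":0},
    {"fingers":-1,"x":0.003,"y":0,"z":0,"wx":0,"wy":0,"wz":0},
    {"fingers":-1,"x":0.004,"y":0,"z":0,"wx":0,"wy":0,"wz":0},
    {"fingers":-1,"x":0.005,"y":0,"z":0,"wx":0,"wy":0,"wz":0},
    {"fingers":-1,"x":0.006,"y":0,"z":0,"wx":0,"wy":0,"wz":0},
    {"fingers":-1,"x":0.007,"y":0,"z":0,"wx":0,"wy":0,"wz":0},
    {"fingers":-1,"x":0.008,"y":0,"z":0,"wx":0,"wy":0,"wz":0},
    {"fingers":-1,"x":0.009,"y":0,"z":0,"wx":0,"wy":0,"wz":0},
    {"fingers":-1,"x":0.0095,"y":0,"z":0,"wx":0,"wy":0,"wz":0},
    {"fingers":-1,"x":0.0095,"y":0,"z":0,"wx":0,"wy":0,"wz":0},
    {"fingers":-1,"x":0.0095,"y":0,"z":0,"wx":0,"wy":0,"wz":0}
  ]
}}

```text
time: 13.28
ee_pos: [0.4888, 0.06, 0.0307]
tcp_rot: [-179.9, 0.1, -117.3]
wrist_force: [3.4, 6.7, 3.9]
opening: 0.0296
```

```bash
python3 lift.py 8; python3 -c "
from h import *
im,d=bot.camera('top');cv2.imwrite('pics/top8.png',im)
o=bot.get_obs();print(o['ee_pos'],o['tcp_rot'],o['opening'])"
```

```text
5mm lift = [ 0.04 -1.81] px
dv median -1.788 -> lift mm 4.94 59
dv median -1.671 -> lift mm 4.61 51
plane edge z 0.0304 0.0354 360 358 lift by slope mm 5.18 by edge z 5.03
13.3333
[0.48887696 0.06001876 0.03071368] [-1.79919872e+02  1.46051902e-01 -1.17349619e+02] 0.029237823339530043
```

View pics/side8.png

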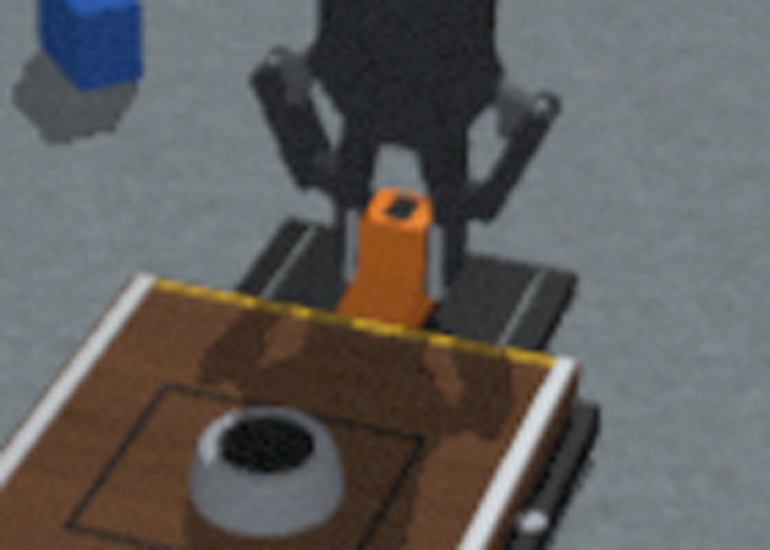

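View pics/top8.png

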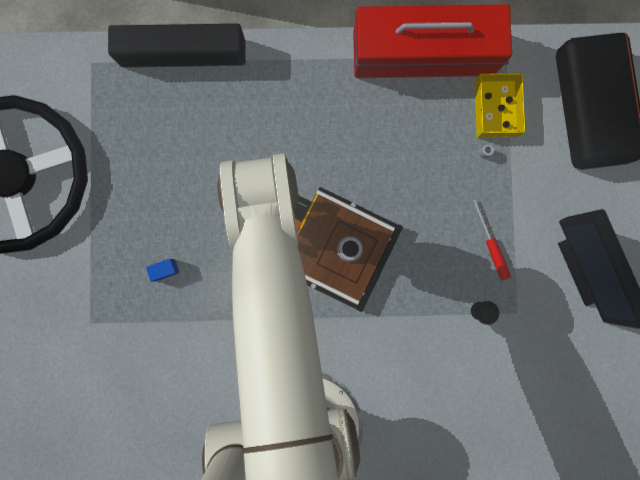

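Lift is about 4.9 mm by all measures. The dial is at (349,248) in the top view, where it was before, and the bystanders have not moved. Handing in.

```bash
python3 -c "
from workcell import bot
print(bot.job_done())"
```

```text
the job is handed in; nothing more can be done
None
```

The wedge is under the panel's free edge, which stands about 5 mm off the frame. I handed the job in at about 13.4 s, with the wedge still gripped and the panel resting on it. I picked the wedge up by its grip, laid it flat on the ledge (3.8 N contact) and pushed it straight in, centred in the slot.

- **Lift:** the yellow line's shift in the side picture gave 4.6–4.9 mm. The depth images gave 5.0–5.2 mm, and the travel since contact gave 5.0 mm.
- **Forces:** the push was steady at about 8 N, and the highest reading was about 10 N.
- **Surroundings:** in the last pictures the dial was still lying on the panel and the spacer, screwdriver, gear knob and socket had not visibly moved.

- **Contact point:** the wedge met the panel about 5 mm earlier than my first camera estimate of the edge, so I went by measured lift and force.
- **First turn:** before the grasp, my first turn ran joint 6 up to the end of its range (179.9° of 180°). I then took the opposite half-turn.

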